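# Index the tube feeder by one turn of its hand wheel

### The job

Bring the next tube of the feeder in front of the reader: with the fingertips, push the hand wheel round by its upright handle through exactly one full turn, clockwise seen from above, so that the handle ends where it started. Push the handle lightly, do not grip it, leave the bottle, jar and tip box beside the feeder where they stand, and let go clear of everything.

Things in the scene. Friction and masses are not known exactly. Their poses are not given: they have to be found in the camera images.
- feeder: fixed tube feeder. Origin on the bench under the wheel's axis. White gearbox 130 x 130 x 68 mm centred there, wheel on top. A rail 70 mm wide, up to 36 mm high, runs along its +y to 400 mm; the rack of 5 tubes on it starts at y = 175 to 315, caps 118 mm above the bench. White reader box beside the rail: x = 45 to 125, y = 220 to 320, 100 mm high, window at y = 270
- wheel_axis (a point): point on the wheel's upright axis, 95 mm above the bench, in the plane of the rim; it does not turn. Bare aluminium wheel: rim of 65 mm mean radius, bar 12 mm thick (top of rim 101 mm above the bench), hub of 20 mm radius up to 107 mm above the bench, three spokes
- handle: upright black handle fixed on the rim at one spoke's end, 65 mm from the wheel's axis: a round post, 20 mm diameter (14 mm neck in its lowest 10 mm). Origin on its own axis 95 mm above the bench (mid-height of the rim); its top is 155 mm above the bench, 54 mm above the rim. Turns with the wheel; starts at any bearing
- wheel (a joint): angle of the hand wheel in rad, 0 at the start, growing clockwise seen from above; one full turn is 6.283. It turns by friction only (about 3 to 5 N at the handle), does not spring back or coast on, and has no stop within one turn
- rack (a joint): travel of the tube rack along the feeder's +y in m, 0 at the start; the wheel drives it by gears, 0.025 m (one tube pitch) per turn
- bottle: loose amber bottle, 60 mm diameter, 115 mm tall; origin at the centre of its underside
- jar: loose white jar, 56 mm diameter, 75 mm tall; origin at the centre of its underside
- tipbox: loose blue pipette-tip box with clear lid, 85 x 120 mm, 62 mm tall; origin at the centre of its underside

How it is judged (in metres and radians):
On the way, in this order (a step that is already met when the one before it is completed fails the run):
1. the fingers push the handle past the first eighth of a turn (value of joint wheel above 0.7 rad and contact force between the fingers and handle above 0.3 N), for 0.02 s.
2. the fingers push the handle past the half turn (value of joint wheel above 3.2 rad and contact force between the fingers and handle above 0.3 N), for 0.02 s.
3. the fingers push the handle past three quarters of a turn (value of joint wheel above 4.8 rad and contact force between the fingers and handle above 0.3 N), for 0.02 s.
4. the wheel has made one full turn (within 0.15 rad) and is still (value of joint wheel between 6.1332 and 6.4332 rad and velocity of joint wheel below 0.05 rad/s), for 0.2 s.
At the end, for the whole second after the job is handed in: the wheel stands still one full turn clockwise from its start, within 0.15 rad (about 8 degrees, 10 mm at the handle), the rack has moved on by one tube pitch, 25 mm within 1 mm, and the bottle, jar and tip box stand upright within 15 mm of where they began (all of step 4 and velocity of joint wheel above -0.05 rad/s and value of joint rack between 0.024 and 0.026 m and angle between each of bottle, jar, tipbox's own z axis and vertical below 0.1 rad and distance of each of bottle, jar, tipbox from where it was at the start of the episode below 0.015 m); the robot touches nothing.
It fails at once if the handle is gripped (taken between the fingers: the tool point comes within 12 mm of its axis, below its top, while touching it) (horizontal distance between the grasp point and handle below 0.012 m and height (world z) of the grasp point below 0.155 m and contact force between the fingers and handle above 0.3 N).
It fails at once if the handle is pushed harder than 25 N (contact force between the fingers and handle above 25 N).
It fails at once if the wheel is turned backwards by more than 0.4 rad, or more than 0.6 rad past the full turn (value of joint wheel below -0.4 rad or value of joint wheel above 6.8832 rad).
It fails at once if the bottle, jar or tip box is lifted, tipped or moved by more than 15 mm (distance of any of bottle, jar, tipbox from where it was at the start of the episode above 0.015 m or angle between any of bottle, jar, tipbox's own z axis and vertical above 0.3 rad).
It also fails if it takes over 64 s, if anything falls off the work surface, if the arm or the gripper's body presses on something with over 40 N, if the wrist force passes 120 N, or if a joint passes its speed limit or range.

### The arm

A 7-joint arm with a two-finger parallel gripper is mounted at the origin on the work surface. World frame = base frame: x ahead of the robot, y to its left, z up, the work surface at z = 0. Lengths are in mm, angles in rad, forces in N, time in s.
With the tool pointing down it reaches from about 425 to 925 mm from the base axis. Payload 6.8 kg.
Tool frame: the origin (TCP) lies between the finger pads, 19 mm behind the fingertips; this is the grasp point; z points along the fingers, y is the line along which they close (so a half turn about z gives the same grasp; the last joint's range is limited). The gripper opens to 85 mm and grips with 20 to 120 N. Pads are 22 mm wide; open, the fingers measure 114 mm over their backs; the gripper's body (76 mm by 85 mm) begins 54 mm behind the grasp point. The pads swing forward as they close: fully open they stand 13 mm farther back than shut.
Start: joints at [-1.276, 0.477, 0.022, 1.555, -0.011, 1.109, -0.083], TCP at [264.595, 620.996, 250.008] pointing down, gripper open.
Joint ranges: [-2.96, 2.96], [-0.34, 2.1], [-1.41, 1.46], [0.24, 2.44], [-1.37, 4.51], [0.17, 1.92], [-2.96, 2.96]. Speed limits (rad/s): [2.39, 2.39, 3.14, 3.14, 3.14, 3.14, 3.14].

### API

Orientations are given as a unit quaternion [w, x, y, z].
In Python, from bench import robot, cams gives the robot as it stands.
- The arm moves only by the tool play_rows, never from a script. Its argument "plan" is a list that holds one entry, the list of rows, each a list of 5 numbers: the finger opening in mm, from 0 to 85.4, then the shift along the world's x, y, z in units of 0.03 m (1.0 is 0.03 m), then the turn about the world's z in units of 4 degrees (1.0 is 4 degrees). In form: [[[grip, x, y, z, twist], ...]]. A call has 1 to 8 rows; each row shifts and turns the commanded pose from where the row before left it; what a row does not reach is not made up. A row lasts 1/12 s, in which the tool goes at most 41.7 mm and 7.16 degrees, less where a joint would pass 70% of its speed; a pose out of reach is approached as far as the arm can. A call with a number of a shift or a turn outside -1 to 1 is refused whole. A call with a gripper value outside its range is refused whole. The fingers move at their own pace and stop on an object; "squeeze" is the grip in N (left out, the last holds). Time passes only in rows, so rows that do not move let the fingers close. It gives the time, the measured TCP pose, the force, the opening and the grip force at its end, in the units of the state.
- robot.state(): the state, without advancing time (a new reading comes with each control period).
- cams.camera(name): name is "scene" or "top" or "wrist"; returns a dict with "image" (480x640x3 uint8, red, green, blue), "depth" (480x640 float32, mm along the optical axis (not along the pixel's ray), 0 where there is no reading), "intrinsics" (3x3 intrinsics, pixels), "k1" (the pictures are not rectified: a ray, as slopes to the right and down, at radius r is drawn at 1 + k1 r^2 times it, then the intrinsics apply), "pose" (4x4, takes a point from camera to world coordinates); the wrist camera has in their place "T_tool_cam" (4x4, takes a point from camera to tool coordinates, whose origin is the TCP and whose axes are the flange's). Camera axes: x right, y up, looking along -z (the intrinsics and any distortion apply to the point x, -y, -z); pixel columns grow to the right and rows downward; lengths in mm; the calibration is good to about 2 mm. A picture is of the moment at which its call begins: read the wrist's pose just before it.
- robot.sign_off(): hands the job in; it is judged then, once.
The state is a dict: "time": time; "joint_positions": joint angles; "joint_vel": joint speeds; "tau": joint torques, N m; "ee_pos": TCP position; "eef_rot": TCP orientation; "ft_force": force on the tool from outside, world axes, zero at the start; "moment": the same for the moment, N m; "grip_width": finger opening in mm; "grasp_force": force on a finger pad.
Only numpy, scipy, OpenCV 4.12 (cv2) and the standard library are available. Lean on these libraries where they do the work, as an engineer would, in place of code of your own. Each camera call takes 0.05 s, during which the arm holds its last target. There are 200 camera calls.

## Working session

There is one attempt and no reset: what is moved stays moved. The work goes in short steps, Python scripts to look and compute and a tool call to move; the robot and the scene stay as the last step left them, time stands still between calls to the robot, and variables do not carry over. Pictures are saved under pics/ and viewed, at most 10 in all, crops included, and the job is handed in when it is done.

Besides the shell and the picture viewer there is one more tool, called by a JSON object that holds its "name" and its "arguments". play_rows: Moves the arm, as the interface text tells. Shifts and turns lie within -1 to 1; 1 stands for 0.03 m of shift or 4 degrees of turn. Its arguments: {"type":"object","properties":{"plan":{"type":"array"},"squeeze":{"type":"number"}},"required":["plan"]}

```bash
mkdir -p pics; ls
cat > h.py <<'E'
import numpy as np, cv2
from bench import robot, cams
def points(c):
    # world point per pixel from depth
    K,k1=c["intrinsics"],c["k1"]; d=c["depth"]
    v,u=np.mgrid[0:480,0:640].astype(float)
    p=cv2.undistortPoints(np.stack([u.ravel(),v.ravel()],1)[:,None],K,np.array([k1,0,0,0,0.]))[:,0].reshape(480,640,2)
    P=np.stack([p[...,0]*d,-p[...,1]*d,-d,np.ones_like(d)],-1)
    W=P@c["pose"].T
    W=W[...,:3]; W[d==0]=np.nan
    return W
E
python3 - <<'E'
from h import *
print(robot.state())
for n in ["scene","top"]:
    c=cams.camera(n); cv2.imwrite(f"pics/{n}0.png",c["image"][...,::-1]); np.savez(f"{n}0.npz",**c); print(n,c["intrinsics"],c["k1"],c["pose"],(c["depth"]>0).mean())
E
```

```text
pics
{'time': 0.0, 'joint_positions': array([-1.27607476,  0.47780859,  0.02238912,  1.5564783 , -0.01147669,
        1.10928142, -0.08311506]), 'joint_vel': array([-4.54941697e-04, -2.60445637e-03,  1.15166391e-03,  2.96798957e-04,
        8.34093494e-05, -7.60316697e-04,  8.42287284e-04]), 'tau': array([ 1.62850196e-03, -5.96453297e+01,  1.60866302e+00, -2.81178224e+01,
        1.24620119e-02,  9.40742641e-03, -2.60567691e-05]), 'ee_pos': array([264.4349912 , 620.43230614, 249.00961747]), 'eef_rot': array([-9.50324165e-05,  2.00065040e-01,  9.79782183e-01, -9.18623369e-04]), 'ft_force': array([ 0.37827129, -0.06920433, -0.70424416]), 'moment': array([-0.00103032, -0.02969741,  0.04521995]), 'grasp_force': 0.0, 'grip_width': 85.50411777207424}
scene [[533.07057438   0.         322.92476252]
 [  0.         533.07057438 240.5549025 ]
 [  0.           0.           1.        ]] -0.026304404497072508 [[-3.98424810e-02 -8.00921014e-01  5.97442973e-01  1.11272927e+03]
 [ 9.99192784e-01 -2.88635167e-02  2.79406122e-02  6.74870900e+00]
 [-5.13391819e-03  5.98073931e-01  8.01424492e-01  8.02587047e+02]
 [ 0.00000000e+00  0.00000000e+00  0.00000000e+00  1.00000000e+00]] 0.9959342447916667
top [[489.54550132   0.         317.32161149]
 [  0.         489.54550132 243.32477094]
 [  0.           0.           1.        ]] -0.021926025633153053 [[-1.21171350e-01  9.71807158e-01 -2.02258132e-01  3.94694943e+02]
 [-9.92628280e-01 -1.18101496e-01  2.72237738e-02 -8.34883241e+00]
 [ 2.56927027e-03  2.04065883e-01  9.78953785e-01  9.21579857e+02]
 [ 0.00000000e+00  0.00000000e+00  0.00000000e+00  1.00000000e+00]] 0.9961100260416667
```

View pics/scene0.png

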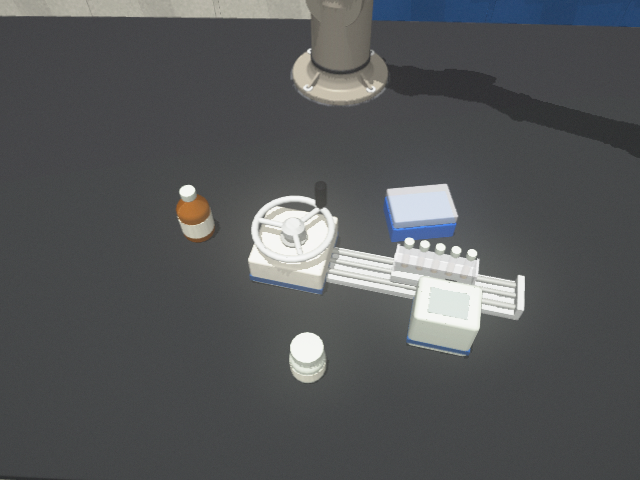

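View pics/top0.png

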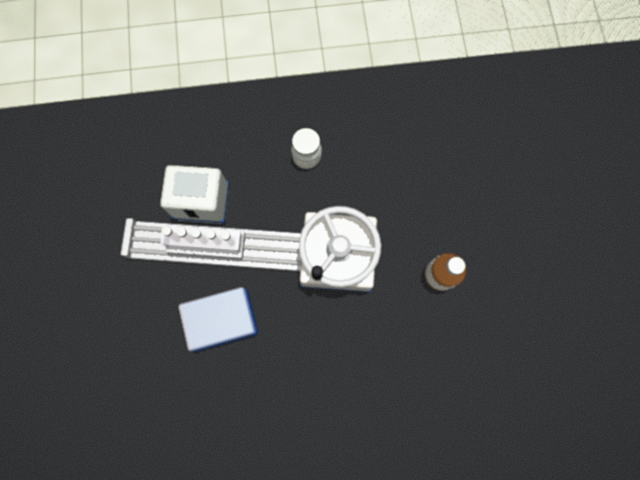

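The scene view shows the wheel at (293,230), its handle at (320,193), the bottle at (195,215), the jar at (308,357) and the tip box at (421,212). In the top view the wheel is at (340,247) and the handle at (317,271). Next I measure these.

Run:
```python
from h import *
from scipy.optimize import least_squares
def ray(c,uv,z):
    p=cv2.undistortPoints(np.array([[uv]],float),c["intrinsics"],np.array([c["k1"],0,0,0,0.]))[0,0]
    R,t=c["pose"][:3,:3],c["pose"][:3,3]; d=R@[p[0],-p[1],-1]
    return t+d*(z-t[2])/d[2]
for n,(u,v),r,hb in [("scene",(293,230),62,(300,335,175,215)),("top",(340,247),60,(305,330,258,285))]:
    c=dict(np.load(n+"0.npz")); W=points(c); im=c["image"].astype(int)
    yy,xx=np.mgrid[0:480,0:640]; near=(xx-u)**2+(yy-v)**2<r*r
    m=near&(abs(W[...,2]-96)<8)&(im.min(-1)>60); P=W[m]
    f=least_squares(lambda q:np.hypot(P[:,0]-q[0],P[:,1]-q[1])-65,[*np.median(P[:,:2],0)],loss="cauchy",f_scale=3)
    print(n,"rim centre",f.x,len(P),"z p95",np.nanpercentile(P[:,2],95))
    hub=near&(abs(W[...,2]-107)<4)&(np.hypot(W[...,0]-f.x[0],W[...,1]-f.x[1])<25); print(" hub",W[hub].mean(0),hub.sum())
    a,b,e,g=hb; box=(xx>=a)&(xx<b)&(yy>=e)&(yy<g)
    h=box&(im.max(-1)<45)&(W[...,2]>108); Q=W[h]; top=Q[Q[:,2]>148]
    print(" handle",Q.mean(0),"top",top.mean(0),len(top),"range",top.min(0),top.max(0))
    # everything standing above bench
    o=(W[...,2]>25)&(W[...,2]<250)&(W[...,0]>200); k,l,s,cc=cv2.connectedComponentsWithStats(o.astype(np.uint8))
    for i in range(1,k):
        if s[i,4]>150:
            q=W[l==i]; print("  obj",s[i,:4],"min",q.min(0).round(),"max",q.max(0).round())
    # rail direction: points z 25..40
    q=W[(W[...,2]>28)&(W[...,2]<45)&(im.min(-1)>80)]
    print(" benchz",np.nanmedian(W[400:,:][...,2]))
    fn=f"{n}"
```

```text
scene rim centre [561.87826158 -70.34372505] 2095 z p95 101.39743289394129
 hub [560.35992195 -70.03070854 105.37001507] 182<stdin>:16: RuntimeWarning: Mean of empty slice.
  ret = um.true_divide(
Traceback (most recent call last):
ValueError: zero-size array to reduction operation minimum which has no identity
```

```bash
python3 - <<'E' 2>/dev/null
from h import *
from scipy.optimize import least_squares
for n,(u,v),r in [("scene",(293,230),75),("top",(340,247),60)]:
    c=dict(np.load(n+"0.npz")); W=points(c); im=c["image"].astype(int)
    yy,xx=np.mgrid[0:480,0:640]; near=(xx-u)**2+(yy-v)**2<r*r
    m=near&(abs(W[...,2]-96)<8)&(im.min(-1)>60); P=W[m]
    f=least_squares(lambda q:np.hypot(P[:,0]-q[0],P[:,1]-q[1])-65,[*np.median(P[:,:2],0)],loss="cauchy",f_scale=3)
    print(n,"rim centre",f.x,len(P),"z95",np.nanpercentile(P[:,2],95))
    hub=near&(abs(W[...,2]-107)<4)&(np.hypot(W[...,0]-f.x[0],W[...,1]-f.x[1])<25); print(" hub",W[hub].mean(0),hub.sum())
    h=near&(W[...,2]>112); Q=W[h]; 
    print(" handle",len(Q),Q.mean(0),Q.min(0),Q.max(0),im[h].mean(0))
    t=Q[Q[:,2]>Q[:,2].max()-6]; print("  top",len(t),t.mean(0),t.min(0),t.max(0))
    o=(W[...,2]>25)&(W[...,2]<250)&(W[...,0]>200)&(W[...,0]<950); k,l,s,cc=cv2.connectedComponentsWithStats(o.astype(np.uint8))
    for i in range(1,k):
        if s[i,4]>150:
            q=W[l==i]; print("  obj",s[i,:4],"min",np.percentile(q,1,0).round(),"max",np.percentile(q,99,0).round())
    print(" benchz",np.nanmedian(W[400:,:][...,2]))
E
```

```text
scene rim centre [561.87826158 -70.34372505] 2095 z95 101.39743289394129
 hub [560.35992195 -70.03070854 105.37001507] 182
 handle 248 [517.14100337 -25.56912278 138.41878484] [504.60668973 -35.50122165 112.01561571] [522.97729843 -16.96433875 155.23274986] [70.77016129 70.89516129 68.71370968]
  top 83 [513.69218807 -26.03128717 152.23206026] [504.60668973 -35.45482662 149.43875602] [522.22792126 -17.01012512 155.23274986]
  obj [248 181  90 108] min [ 495. -140.   28.] max [632.  -1. 151.]
  obj [384 183  74  52] min [422.  96.  26.] max [512. 218.  63.]
  obj [176 185  38  51] min [ 485. -283.   26.] max [ 529. -228.  115.]
  obj [388 237  95 115] min [588. 102.  27.] max [741. 232. 117.]
  obj [515 275  10  38] min [601. 305.  26.] max [670. 326.  38.]
  obj [289 332  37  46] min [745. -61.  27.] max [795.  -9.  76.]
 benchz -1.241166148887487
top rim centre [555.29651842 -67.99533691] 2097 z95 102.32467802429142
 hub [555.96945425 -68.51510453 105.91479256] 238
 handle 154 [507.76143386 -23.31052296 148.1954215 ] [499.95511159 -33.22865119 112.69688978] [519.45672326 -13.98772999 157.37043695] [63.29220779 63.37012987 63.99350649]
  top 96 [509.44469139 -23.98094897 153.81103699] [500.93936374 -33.22865119 151.37468916] [517.75229113 -14.16758012 157.37043695]
  obj [292 129  29  37] min [737. -60.  27.] max [787.  -8.  77.]
  obj [161 166  68  56] min [646. 125.  27.] max [732. 230. 103.]
  obj [295 207  86  84] min [ 486. -136.   35.] max [623.   1. 153.]
  obj [122 219  12  38] min [599. 307.  25.] max [666. 327.  39.]
  obj [161 225  86  35] min [569. 101.  27.] max [631. 240. 119.]
  obj [427 253  40  37] min [ 466. -282.   27.] max [ 522. -227.  117.]
  obj [179 288  78  64] min [415.  98.  31.] max [506. 218.  65.]
 benchz -0.033239729795695894
```

Averaging the two views puts the wheel axis at about (558, -69) and the handle at about (511.5, -25), bearing 137°. I will push with closed fingers. They start behind the handle at bearing 170°, around (494, -58).

{"name": "play_rows", "arguments": {"plan": [[[0, 0.32, -0.94, 0, -0.21], [0, 0.32, -0.94, 0, -0.21], [0, 0.32, -0.94, 0, -0.21], [0, 0.32, -0.94, 0, -0.21], [0, 0.32, -0.94, 0, -0.21], [0, 0.32, -0.94, 0, -0.21], [0, 0.32, -0.94, 0, -0.21], [0, 0.32, -0.94, 0, -0.21]]], "squeeze": 20}}

```text
time: 0.77
ee_pos: [341.5, 393.7, 249.7]
eef_rot: [-0.0, 0.257, 0.966, -0.0]
ft_force: [0.8, 0.3, -0.3]
grip_width: -0.1
grasp_force: 0.0
```

{"name": "play_rows", "arguments": {"plan": [[[0, 0.32, -0.94, 0, -0.21], [0, 0.32, -0.94, 0, -0.21], [0, 0.32, -0.94, 0, -0.21], [0, 0.32, -0.94, 0, -0.21], [0, 0.32, -0.94, 0, -0.21], [0, 0.32, -0.94, 0, -0.21], [0, 0.32, -0.94, 0, -0.21], [0, 0.32, -0.94, 0, -0.21]]]}}

```text
time: 1.43
ee_pos: [418.2, 168.2, 249.9]
eef_rot: [-0.0, 0.314, 0.95, -0.0]
ft_force: [1.1, 0.6, 0.8]
grip_width: -0.0
grasp_force: 0.0
```

{"name": "play_rows", "arguments": {"plan": [[[0, 0.32, -0.94, 0, -0.21], [0, 0.32, -0.94, 0, -0.21], [0, 0.32, -0.94, 0, -0.21], [0, 0.32, -0.94, 0, -0.21], [0, 0.32, -0.94, 0, -0.21], [0, 0.32, -0.94, 0, -0.21], [0, 0.32, -0.94, 0, -0.21], [0, 0, 0, 0, 0]]]}}

```text
time: 2.1
ee_pos: [486.2, -33.5, 250.2]
eef_rot: [0.001, 0.366, 0.931, -0.001]
ft_force: [-0.4, -0.5, 0.3]
grip_width: -0.1
grasp_force: 0.0
```

{"name": "play_rows", "arguments": {"plan": [[[0, 0.2, -0.8, -0.4, 0], [0, 0.1, 0, -0.8, 0], [0, 0, 0, -0.8, 0], [0, 0, 0, -0.8, 0], [0, 0, 0, -0.6, 0], [0, 0, 0, -0.35, 0], [0, 0, 0, 0, 0], [0, 0, 0, 0, 0]]]}}

```text
time: 2.77
ee_pos: [494.3, -51.5, 137.5]
eef_rot: [-0.0, 0.362, 0.932, -0.0]
ft_force: [0.8, 0.1, -0.2]
grip_width: 0.2
grasp_force: 0.0
```

Run:
```python
from h import *
im=np.hstack([cv2.resize(cams.camera("scene")["image"][130:300,200:400],(400,340)),cv2.resize(cams.camera("top")["image"][170:340,250:450],(400,340))])
cv2.imwrite("pics/a1.png",im[...,::-1]); print(robot.state()["ee_pos"])
```

```text
[495.2144169  -51.55166996 138.58014184]
```

View pics/a1.png

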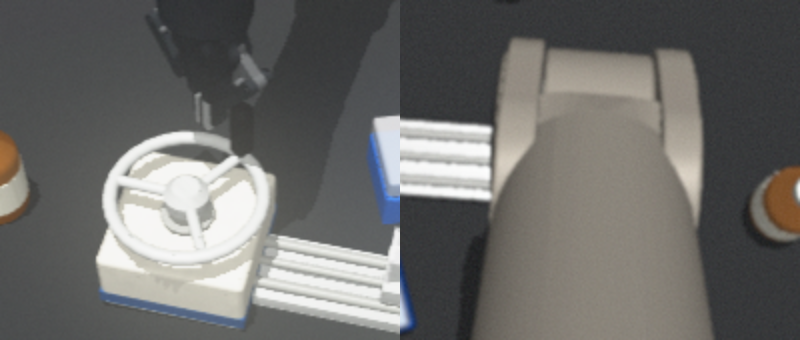

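The fingers at left-panel (205,110) are just behind the handle at (242,135), clear of the rim. The commanded moves track exactly. Next I compute the orbit shifts.

Run:
```python
import numpy as np
b=np.radians(164.4-5*np.arange(73)); p=65.5*np.stack([np.cos(b),np.sin(b)],1)/30
q=np.round(p,2); d=np.diff(q,axis=0)
for i in range(0,72,8): print(i,[[round(float(x),2),round(float(y),2)] for x,y in d[i:i+8]], (np.array([558,-69.2])+30*p[i+8]).round(1))
```

```text
0 [[0.06, 0.18], [0.07, 0.17], [0.09, 0.17], [0.1, 0.16], [0.12, 0.15], [0.13, 0.14], [0.14, 0.13], [0.16, 0.11]] [521.  -15.2]
8 [[0.16, 0.1], [0.17, 0.09], [0.17, 0.07], [0.19, 0.05], [0.18, 0.04], [0.19, 0.03], [0.19, 0.0], [0.19, -0.01]] [564.4  -4. ]
16 [[0.19, -0.02], [0.19, -0.05], [0.18, -0.06], [0.17, -0.07], [0.17, -0.09], [0.16, -0.1], [0.15, -0.12], [0.14, -0.13]] [604.8 -23.4]
24 [[0.13, -0.14], [0.11, -0.16], [0.1, -0.16], [0.09, -0.17], [0.07, -0.17], [0.05, -0.19], [0.04, -0.18], [0.03, -0.19]] [623.3 -64.2]
32 [[0.0, -0.19], [-0.01, -0.19], [-0.02, -0.19], [-0.05, -0.19], [-0.06, -0.18], [-0.07, -0.17], [-0.09, -0.17], [-0.1, -0.16]] [ 611.3 -107.3]
40 [[-0.12, -0.15], [-0.13, -0.14], [-0.14, -0.13], [-0.16, -0.11], [-0.16, -0.1], [-0.17, -0.09], [-0.17, -0.07], [-0.19, -0.05]] [ 574.3 -132.6]
48 [[-0.18, -0.04], [-0.19, -0.03], [-0.19, 0.0], [-0.19, 0.01], [-0.19, 0.02], [-0.19, 0.05], [-0.18, 0.06], [-0.17, 0.07]] [ 529.7 -128.3]
56 [[-0.17, 0.09], [-0.16, 0.1], [-0.15, 0.12], [-0.14, 0.13], [-0.13, 0.14], [-0.11, 0.16], [-0.1, 0.16], [-0.09, 0.17]] [498.4 -96.3]
64 [[-0.07, 0.17], [-0.05, 0.19], [-0.04, 0.18], [-0.03, 0.19], [0.0, 0.19], [0.01, 0.19], [0.02, 0.19], [0.05, 0.19]] [494.9 -51.6]
```

{"name": "play_rows", "arguments": {"plan": [[[0, 0.03, 0.09, 0, 0], [0, 0.03, 0.09, 0, 0], [0, 0.07, 0.17, 0, 0], [0, 0.09, 0.17, 0, 0], [0, 0.1, 0.16, 0, 0], [0, 0.12, 0.15, 0, 0], [0, 0.13, 0.14, 0, 0]]]}}

```text
time: 3.45
ee_pos: [511.5, -22.9, 137.5]
eef_rot: [-0.0, 0.362, 0.932, -0.001]
ft_force: [-0.7, -6.3, -0.1]
grip_width: -0.3
grasp_force: 2.7
```

Run:
```python
from h import *
im=cv2.resize(cams.camera("scene")["image"][130:300,200:400],(400,340))
cv2.imwrite("pics/a2.png",im[...,::-1]); print(robot.state()["ee_pos"],robot.state()["ft_force"])
```

```text
[512.43138171 -21.72522043 137.5067639 ] [-0.84826113 -4.25707612 -0.23949641]
```

View pics/a2.png

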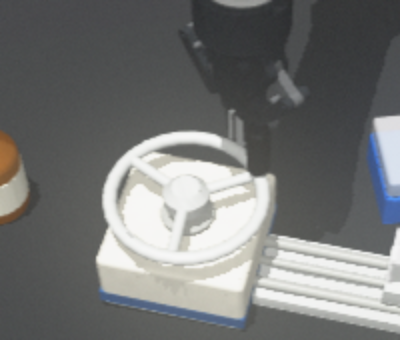

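The push works: the handle is now at (260,150) in the crop and the spokes have turned. The force direction shows sliding on the face, so I would rather twist the tool along with the wheel. First I check the joint-7 range.

Run:
```python
from h import *
s=robot.state();print(s["joint_positions"].round(3),s["eef_rot"].round(3),s["ft_force"])
```

```text
[-0.426  0.381  0.426  2.065 -0.229  0.74   0.975] [ 0.     0.361  0.932 -0.   ] [-0.84826113 -4.25707612 -0.23949641]
```

```bash
cat > tab.py <<'E'
import numpy as np,sys
b0,step,n=map(float,sys.argv[1:4]); n=int(n)
b=np.radians(b0-step*np.arange(n+1)); p=65.5*np.stack([np.cos(b),np.sin(b)],1)/30
d=np.diff(np.round(p,2),axis=0)
for i in range(0,n,8):
    j=min(i+8,n); print(i,[[float(x),float(y)] for x,y in d[i:j].round(2)],(np.array([558,-69.2])+30*p[j]).round(1))
E
python3 tab.py 134.5 2 4; python3 tab.py 126.5 4 44
```

```text
0 [[0.05, 0.05], [0.06, 0.05], [0.06, 0.05], [0.06, 0.05]] [519.  -16.5]
0 [[0.13, 0.08], [0.13, 0.08], [0.13, 0.07], [0.15, 0.06], [0.14, 0.04], [0.15, 0.04], [0.15, 0.03], [0.15, 0.02]] [552.9  -3.9]
8 [[0.15, 0.0], [0.15, 0.0], [0.15, -0.02], [0.16, -0.02], [0.14, -0.04], [0.15, -0.04], [0.14, -0.06], [0.14, -0.06]] [588.2 -11.1]
16 [[0.13, -0.08], [0.13, -0.08], [0.12, -0.1], [0.11, -0.1], [0.11, -0.1], [0.1, -0.12], [0.09, -0.12], [0.08, -0.13]] [614.4 -36. ]
24 [[0.07, -0.14], [0.07, -0.13], [0.05, -0.15], [0.04, -0.14], [0.04, -0.15], [0.02, -0.15], [0.01, -0.15], [0.0, -0.16]] [623.5 -70.9]
32 [[-0.01, -0.15], [-0.02, -0.15], [-0.03, -0.15], [-0.04, -0.15], [-0.05, -0.14], [-0.06, -0.14], [-0.07, -0.14], [-0.08, -0.13]] [ 612.6 -105.4]
40 [[-0.09, -0.12], [-0.09, -0.12], [-0.11, -0.11], [-0.11, -0.1]] [ 600.5 -119. ]
```

{"name": "play_rows", "arguments": {"plan": [[[0, 0.05, 0.05, 0, -1], [0, 0.06, 0.05, 0, -1], [0, 0.06, 0.05, 0, -1], [0, 0.06, 0.05, 0, -1], [0, 0.13, 0.08, 0, -1], [0, 0.13, 0.08, 0, -1], [0, 0.13, 0.07, 0, -1], [0, 0.15, 0.06, 0, -1]]]}}

```text
time: 4.17
ee_pos: [533.3, -6.5, 137.0]
eef_rot: [-0.002, 0.606, 0.796, -0.001]
ft_force: [-3.3, -0.2, 2.3]
grip_width: 0.3
grasp_force: 2.0
```

{"name": "play_rows", "arguments": {"plan": [[[0, 0.14, 0.04, 0, -1], [0, 0.15, 0.04, 0, -1], [0, 0.15, 0.03, 0, -1], [0, 0.15, 0.02, 0, -1], [0, 0.15, 0, 0, -1], [0, 0.15, 0, 0, -1], [0, 0.15, -0.02, 0, -1], [0, 0.16, -0.02, 0, -1]]]}}

```text
time: 4.83
ee_pos: [569.7, -3.0, 137.0]
eef_rot: [-0.002, 0.801, 0.598, -0.001]
ft_force: [-4.3, 1.4, 2.7]
grip_width: 0.1
grasp_force: 2.1
```

Run:
```python
from h import *
im=cv2.resize(cams.camera("scene")["image"][130:300,200:400],(400,340))
cv2.imwrite("pics/a3.png",im[...,::-1]); s=robot.state();print(s["ee_pos"],s["ft_force"],s["joint_positions"].round(2),s["eef_rot"])
```

```text
[570.74012168  -3.16547516 136.96490425] [-1.82952293  0.00516463 -0.77972532] [-0.62  0.53  0.69  1.94 -0.45  0.83  0.03] [-1.07051595e-03  8.02311382e-01  5.96904686e-01 -3.08809308e-04]
```

View pics/a3.png

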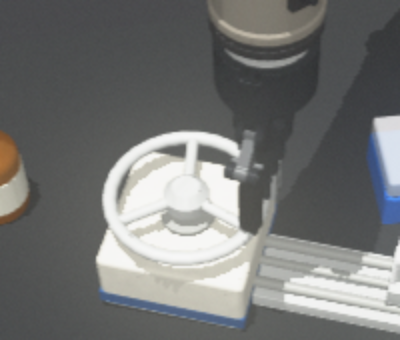

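The handle at crop (262,205) is leading the fingers, and forces are about 4 N. I continue.

{"name": "play_rows", "arguments": {"plan": [[[0, 0.14, -0.04, 0, -1], [0, 0.15, -0.04, 0, -1], [0, 0.14, -0.06, 0, -1], [0, 0.14, -0.06, 0, -1], [0, 0.13, -0.08, 0, -1], [0, 0.13, -0.08, 0, -1], [0, 0.12, -0.1, 0, -1], [0, 0.11, -0.1, 0, -1]]]}}

```text
time: 5.55
ee_pos: [602.3, -19.0, 136.9]
eef_rot: [-0.002, 0.935, 0.355, -0.0]
ft_force: [-2.1, 3.2, 0.2]
grip_width: 0.1
grasp_force: 1.9
```

{"name": "play_rows", "arguments": {"plan": [[[0, 0.11, -0.1, 0, -1], [0, 0.1, -0.12, 0, -1], [0, 0.09, -0.12, 0, -1], [0, 0.08, -0.13, 0, -1], [0, 0.07, -0.14, 0, -1], [0, 0.07, -0.13, 0, -1], [0, 0.05, -0.15, 0, -1], [0, 0.04, -0.14, 0, -1]]]}}

```text
time: 6.22
ee_pos: [621.9, -49.6, 137.0]
eef_rot: [-0.002, 0.996, 0.084, 0.001]
ft_force: [2.0, 4.3, -1.0]
grip_width: -0.3
grasp_force: 1.8
```

Run:
```python
from h import *
im=cv2.resize(cams.camera("scene")["image"][130:300,200:400],(400,340))
cv2.imwrite("pics/a4.png",im[...,::-1]); s=robot.state();print(s["ee_pos"],s["ft_force"],s["joint_positions"].round(2),s["eef_rot"])
```

```text
[621.84459782 -50.8011894  137.07488892] [1.88645561 2.80338904 0.4417844 ] [-0.66  0.72  0.95  1.82 -0.71  0.98 -0.81] [-9.68279565e-04  9.96636549e-01  8.19414053e-02  5.08094353e-04]
```

View pics/a4.png

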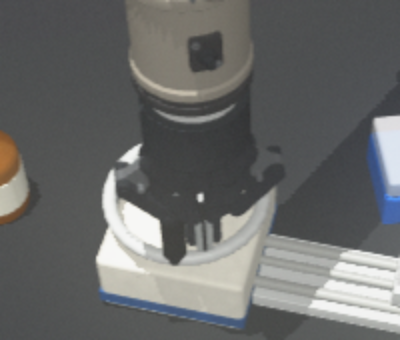

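The handle at (173,240) leads the fingers at (205,230). I continue.

{"name": "play_rows", "arguments": {"plan": [[[0, 0.04, -0.15, 0, -1], [0, 0.02, -0.15, 0, -1], [0, 0.01, -0.15, 0, -1], [0, 0, -0.16, 0, -1], [0, -0.01, -0.15, 0, -1], [0, -0.02, -0.15, 0, -1], [0, -0.03, -0.15, 0, -1], [0, -0.04, -0.15, 0, -1]]]}}

```text
time: 6.93
ee_pos: [621.5, -86.9, 137.4]
eef_rot: [-0.001, 0.981, -0.193, 0.001]
ft_force: [2.9, 1.5, -1.1]
grip_width: -0.1
grasp_force: 1.9
```

{"name": "play_rows", "arguments": {"plan": [[[0, -0.05, -0.14, 0, -1], [0, -0.06, -0.14, 0, -1], [0, -0.07, -0.14, 0, -1], [0, -0.08, -0.13, 0, -1], [0, -0.09, -0.12, 0, -1], [0, -0.09, -0.12, 0, -1], [0, -0.11, -0.11, 0, -1], [0, -0.11, -0.1, 0, -1]]]}}

```text
time: 7.6
ee_pos: [601.8, -118.0, 137.5]
eef_rot: [-0.001, 0.89, -0.456, 0.001]
ft_force: [4.6, 0.9, -1.0]
grip_width: -0.2
grasp_force: 1.9
```

```bash
python3 - <<'E'
from h import *
s=robot.state();print(s["ee_pos"],s["ft_force"],s["joint_positions"].round(2),s["eef_rot"])
x,y=s["ee_pos"][:2]-[558,-69.2]; print(np.hypot(x,y),np.degrees(np.arctan2(y,x)))
E
python3 tab.py -49.5 4 38
```

```text
[ 601.80986257 -117.99108976  137.52204074] [ 4.55463621  0.90897712 -1.01692687] [-0.66  0.87  1.19  1.86 -0.92  1.1  -1.63] [-7.49612747e-04  8.89797929e-01 -4.56352598e-01  1.17892363e-03]
65.57342829646215 -48.07910967694065
0 [[-0.12, -0.1], [-0.13, -0.08], [-0.13, -0.08], [-0.13, -0.07], [-0.15, -0.06], [-0.14, -0.04], [-0.15, -0.04], [-0.15, -0.03]] [ 567.7 -134. ]
8 [[-0.15, -0.02], [-0.15, 0.0], [-0.15, 0.0], [-0.15, 0.02], [-0.16, 0.02], [-0.14, 0.04], [-0.15, 0.04], [-0.14, 0.06]] [ 531.9 -129.3]
16 [[-0.14, 0.06], [-0.13, 0.08], [-0.13, 0.08], [-0.12, 0.1], [-0.11, 0.1], [-0.11, 0.1], [-0.1, 0.12], [-0.09, 0.12]] [ 504.  -106.3]
24 [[-0.08, 0.13], [-0.07, 0.14], [-0.07, 0.13], [-0.05, 0.15], [-0.04, 0.14], [-0.04, 0.15], [-0.02, 0.15], [-0.01, 0.15]] [492.6 -72.1]
32 [[0.0, 0.16], [0.01, 0.15], [0.02, 0.15], [0.03, 0.15], [0.04, 0.15], [0.05, 0.14]] [497.1 -45.2]
```

The wheel is at about 207°, and joints 3 and 7 are running toward their limits. I back off 12 mm and re-index the tool by half a turn.

{"name": "play_rows", "arguments": {"plan": [[[0, 0.3, 0.27, 0, 0], [0, 0, 0, 0, 1], [0, 0, 0, 0, 1], [0, 0, 0, 0, 1], [0, 0, 0, 0, 1], [0, 0, 0, 0, 1], [0, 0, 0, 0, 1], [0, 0, 0, 0, 1]]]}}

```text
time: 8.27
ee_pos: [609.8, -109.5, 137.2]
eef_rot: [-0.0, 0.975, -0.224, -0.0]
ft_force: [0.0, -0.5, -0.6]
grip_width: 0.2
grasp_force: 0.0
```

{"name": "play_rows", "arguments": {"plan": [[[0, 0, 0, 0, 1], [0, 0, 0, 0, 1], [0, 0, 0, 0, 1], [0, 0, 0, 0, 1], [0, 0, 0, 0, 1], [0, 0, 0, 0, 1], [0, 0, 0, 0, 1], [0, 0, 0, 0, 1]]]}}

```text
time: 8.93
ee_pos: [609.9, -109.5, 137.4]
eef_rot: [-0.0, 0.999, 0.053, 0.0]
ft_force: [-0.9, 0.5, 0.6]
grip_width: 0.1
grasp_force: 0.0
```

{"name": "play_rows", "arguments": {"plan": [[[0, 0, 0, 0, 1], [0, 0, 0, 0, 1], [0, 0, 0, 0, 1], [0, 0, 0, 0, 1], [0, 0, 0, 0, 1], [0, 0, 0, 0, 1], [0, 0, 0, 0, 1], [0, 0, 0, 0, 1]]]}}

```text
time: 9.6
ee_pos: [609.9, -109.6, 137.5]
eef_rot: [-0.0, 0.945, 0.327, 0.0]
ft_force: [-0.2, 0.4, 0.0]
grip_width: -0.1
grasp_force: 0.0
```

{"name": "play_rows", "arguments": {"plan": [[[0, 0, 0, 0, 1], [0, 0, 0, 0, 1], [0, 0, 0, 0, 1], [0, 0, 0, 0, 1], [0, 0, 0, 0, 1], [0, 0, 0, 0, 1], [0, 0, 0, 0, 1], [0, 0, 0, 0, 1]]]}}

```text
time: 10.27
ee_pos: [609.9, -109.6, 137.6]
eef_rot: [0.0, 0.819, 0.574, 0.0]
ft_force: [-0.2, -0.3, 0.6]
grip_width: -0.0
grasp_force: 0.0
```

{"name": "play_rows", "arguments": {"plan": [[[0, 0, 0, 0, 1], [0, 0, 0, 0, 1], [0, 0, 0, 0, 1], [0, 0, 0, 0, 1], [0, 0, 0, 0, 1], [0, 0, 0, 0, 1], [0, 0, 0, 0, 1], [0, 0, 0, 0, 1]]]}}

```text
time: 10.93
ee_pos: [609.9, -109.7, 137.7]
eef_rot: [0.0, 0.629, 0.778, 0.0]
ft_force: [-0.5, -1.2, 0.4]
grip_width: -0.2
grasp_force: 0.0
```

{"name": "play_rows", "arguments": {"plan": [[[0, 0, 0, 0, 1], [0, 0, 0, 0, 1], [0, 0, 0, 0, 1], [0, 0, 0, 0, 1], [0, 0, 0, 0, 1]]]}}

```text
time: 11.35
ee_pos: [609.9, -109.7, 137.7]
eef_rot: [0.0, 0.484, 0.875, 0.0]
ft_force: [-0.4, -0.3, 0.6]
grip_width: -0.1
grasp_force: 0.0
```

Run:
```python
from h import *
im=cv2.resize(cams.camera("scene")["image"][130:300,200:400],(400,340))
cv2.imwrite("pics/a5.png",im[...,::-1])
s=robot.state();print(s["ee_pos"],s["ft_force"],s["joint_positions"].round(2),s["eef_rot"])
x,y=s["ee_pos"][:2]-[558,-69.2]; print(np.hypot(x,y),np.degrees(np.arctan2(y,x)))
```

```text
[ 609.84670803 -109.88263248  137.78037014] [-0.0999924  -0.87968894 -0.73525662] [-0.25  0.54  0.44  1.81 -0.3   0.85  0.9 ] [3.09895261e-04 4.82570016e-01 8.75857284e-01 3.20026392e-04]
65.90263818165857 -38.12026522097692
```

View pics/a5.png

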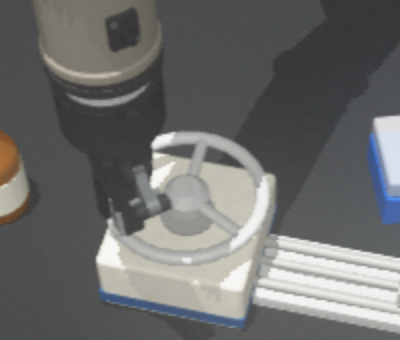

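The tool is re-indexed just behind the handle at crop (120,210). I resume pushing.

{"name": "play_rows", "arguments": {"plan": [[[0, -0.15, -0.13, 0, 0], [0, -0.1, -0.1, 0, 0], [0, -0.05, -0.04, 0, 0], [0, -0.12, -0.1, 0, -1], [0, -0.13, -0.08, 0, -1], [0, -0.13, -0.08, 0, -1], [0, -0.13, -0.07, 0, -1], [0, -0.15, -0.06, 0, -1]]]}}

```text
time: 12.07
ee_pos: [581.3, -130.4, 137.8]
eef_rot: [0.001, 0.633, 0.774, 0.001]
ft_force: [3.5, 2.3, -2.7]
grip_width: -0.2
grasp_force: 2.0
```

{"name": "play_rows", "arguments": {"plan": [[[0, -0.14, -0.04, 0, -1], [0, -0.15, -0.04, 0, -1], [0, -0.15, -0.03, 0, -1], [0, -0.15, -0.02, 0, -1], [0, -0.15, 0, 0, -1], [0, -0.15, 0, 0, -1], [0, -0.15, 0.02, 0, -1], [0, -0.16, 0.02, 0, -1]]]}}

```text
time: 12.73
ee_pos: [545.3, -133.8, 137.9]
eef_rot: [0.001, 0.822, 0.569, 0.001]
ft_force: [4.1, -0.5, -2.1]
grip_width: -0.2
grasp_force: 2.0
```

{"name": "play_rows", "arguments": {"plan": [[[0, -0.14, 0.04, 0, -1], [0, -0.15, 0.04, 0, -1], [0, -0.14, 0.06, 0, -1], [0, -0.14, 0.06, 0, -1], [0, -0.13, 0.08, 0, -1], [0, -0.13, 0.08, 0, -1], [0, -0.12, 0.1, 0, -1], [0, -0.11, 0.1, 0, -1]]]}}

```text
time: 13.4
ee_pos: [513.1, -117.7, 138.0]
eef_rot: [0.001, 0.947, 0.32, 0.001]
ft_force: [2.4, -3.2, -1.3]
grip_width: -0.4
grasp_force: 1.9
```

Run:
```python
from h import *
s=robot.state();print(s["ee_pos"],s["ft_force"],s["joint_positions"].round(2),s["eef_rot"])
x,y=s["ee_pos"][:2]-[558,-69.2]; print(np.hypot(x,y),np.degrees(np.arctan2(y,x)))
```

```text
[ 513.0904078  -117.70988216  138.00447162] [ 2.35964589 -3.18155374 -1.29414265] [-0.56  0.52  0.87  2.05 -0.54  0.81 -0.28] [1.34183060e-03 9.47401722e-01 3.20042679e-01 9.27509684e-04]
66.10658165925304 -132.79297212678864
```

{"name": "play_rows", "arguments": {"plan": [[[0, -0.11, 0.1, 0, -1], [0, -0.1, 0.12, 0, -1], [0, -0.09, 0.12, 0, -1], [0, -0.08, 0.13, 0, -1], [0, -0.07, 0.14, 0, -1], [0, -0.07, 0.13, 0, -1], [0, -0.05, 0.15, 0, -1], [0, -0.04, 0.14, 0, -1]]]}}

```text
time: 14.07
ee_pos: [494.3, -87.0, 138.0]
eef_rot: [0.001, 0.999, 0.046, 0.001]
ft_force: [1.0, -3.8, -0.1]
grip_width: -0.0
grasp_force: 1.9
```

{"name": "play_rows", "arguments": {"plan": [[[0, -0.04, 0.15, 0, -1], [0, -0.02, 0.15, 0, -1], [0, -0.01, 0.15, 0, -1], [0, 0, 0.16, 0, -1], [0, 0.01, 0.15, 0, -1], [0, 0, 0, 0, 0]]]}}

```text
time: 14.57
ee_pos: [492.4, -63.1, 137.6]
eef_rot: [0.001, 0.992, -0.127, 0.0]
ft_force: [0.3, -1.0, 0.5]
grip_width: -0.3
grasp_force: 0.2
```

Run:
```python
from h import *
c=cams.camera("scene"); np.savez("scene1.npz",**c)
a=cv2.resize(np.load("scene0.npz")["image"][130:300,200:400],(400,340)); im=np.hstack([a,cv2.resize(c["image"][130:300,200:400],(400,340))])
cv2.imwrite("pics/a6.png",im[...,::-1])
s=robot.state();print(s["ee_pos"],s["ft_force"],s["joint_positions"].round(2),s["eef_rot"])
x,y=s["ee_pos"][:2]-[558,-69.2]; print(np.hypot(x,y),np.degrees(np.arctan2(y,x)))
```

```text
[492.31073827 -63.09678808 137.56568663] [ 0.63551974 -0.08883553  0.28863126] [-0.84  0.61  1.14  2.13 -0.74  0.88 -1.08] [ 4.34770330e-04  9.92187156e-01 -1.24757547e-01  1.11256555e-04]
65.97217824622427 174.6918682530169
```

View pics/a6.png

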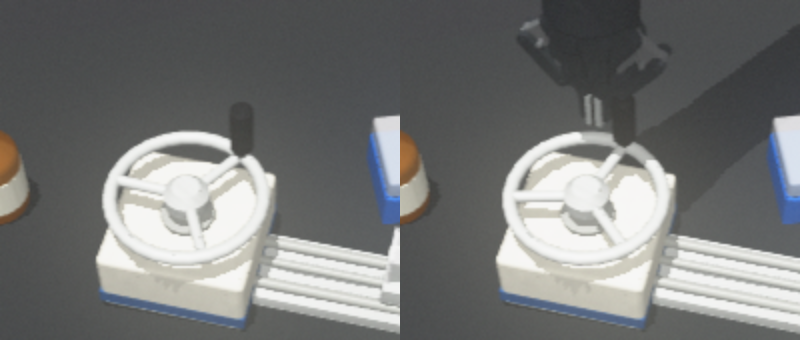

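The handle is at right-panel (622,120), which is (222,120) against (242,128) at the start. I measure the remaining angle from the same camera.

```bash
cat > ang.py <<'E'
from h import *
def ang(c,b0):
    W=points(c); x0,y0=561.9,-70.3   # wheel axis as this camera sees it
    for _ in range(5):
        p=np.array([x0,y0])+65*np.array([np.cos(b0),np.sin(b0)])
        m=(np.hypot(W[...,0]-p[0],W[...,1]-p[1])<14)&(W[...,2]>115)&(W[...,2]<152)
        q=W[m].mean(0); b0=np.arctan2(q[1]-y0,q[0]-x0)
    return np.degrees(b0),m.sum(),q
E
python3 - <<'E'
from ang import *
print(ang(dict(np.load("scene0.npz")),np.radians(136))); print(ang(dict(np.load("scene1.npz")),np.radians(152)))
E
python3 tab.py 174.7 4 4
```

```text
(np.float64(134.52308495357718), np.int64(195), array([517.97885859, -25.64152809, 136.76744602]))
(np.float64(152.77931901856172), np.int64(205), array([506.77769633, -41.94582765, 135.80771324]))
0 [[0.02, 0.15], [0.03, 0.15], [0.04, 0.15], [0.05, 0.14]] [497.  -45.4]
```

{"name": "play_rows", "arguments": {"plan": [[[0, 0.02, 0.15, 0, -1], [0, 0.03, 0.15, 0, -1], [0, 0.04, 0.15, 0, -1], [0, 0.05, 0.14, 0, -1], [0, 0, 0, 0, 0], [0, 0, 0, 0, 0], [0, -0.05, -0.3, 0, 0], [0, 0, -0.3, 0, 0]]]}}

```text
time: 15.28
ee_pos: [494.7, -63.6, 137.5]
eef_rot: [-0.0, 0.965, -0.261, -0.0]
ft_force: [-0.3, -0.1, -0.3]
grip_width: 0.2
grasp_force: 0.0
```

Run:
```python
from ang import *
c=cams.camera("scene"); np.savez("scene2.npz",**c); print(ang(c,np.radians(138)), robot.state()["ee_pos"])
a=dict(np.load("scene0.npz"))["image"]; yy,xx=np.mgrid[0:480,0:640]
```

```text
(np.float64(135.38492870813187), np.int64(201), array([517.09749942, -26.0954819 , 135.95132948])) [494.6261542  -66.05095902 137.93767456]
```

The wheel is within 1° of one full turn. I lift clear, move aside, and check again.

{"name": "play_rows", "arguments": {"plan": [[[0, 0, 0, 0.5, 0], [0, 0, 0, 1, 0], [0, 0, 0, 1, 0], [0, 0, 0, 1, 0], [0, 0, 0, 0.5, 0], [0, 0, 0, 0, 0], [0, 0, 0, 0, 0]]]}}

```text
time: 15.92
ee_pos: [495.2, -63.7, 257.9]
eef_rot: [-0.001, 0.965, -0.262, 0.001]
ft_force: [-0.5, 0.1, -1.4]
grip_width: -0.5
grasp_force: 0.0
```

Run:
```python
from ang import *
c=cams.camera("scene"); print(ang(c,np.radians(138)), robot.state()["ee_pos"],robot.state()["ft_force"])
a=np.load("scene0.npz")["image"]; im=np.hstack([cv2.resize(x[130:400,160:500],(400,318)) for x in (a,c["image"])])
cv2.imwrite("pics/a7.png",im[...,::-1])
A=points(dict(np.load("scene0.npz"))); B=points(c)
for n,(u0,v0,u1,v1) in dict(bottle=(170,180,220,250),jar=(280,325,335,390),tip=(375,175,465,240),tubes=(390,235,485,262)).items():
    f=lambda W:np.nanmean(W[v0:v1,u0:u1][W[v0:v1,u0:u1,2]>25],0).round(1)
    print(n,f(A),f(B))
```

```text
(np.float64(135.47209601133352), np.int64(195), array([517.13772615, -26.26936342, 135.22049043])) [494.64633408 -63.41241877 257.04607774] [0.72555288 0.76467574 0.09436143]
bottle [ 512.7 -251.9   72.8] [ 512.6 -251.9   72.8]
jar [775.2 -35.1  62.7] [775.3 -35.   62.6]
tip [476.1 155.1  55.2] [475.4 155.2  54.8]
tubes [604.2 157.2  95. ] [606.7 173.7  96.6]
```

View pics/a7.png

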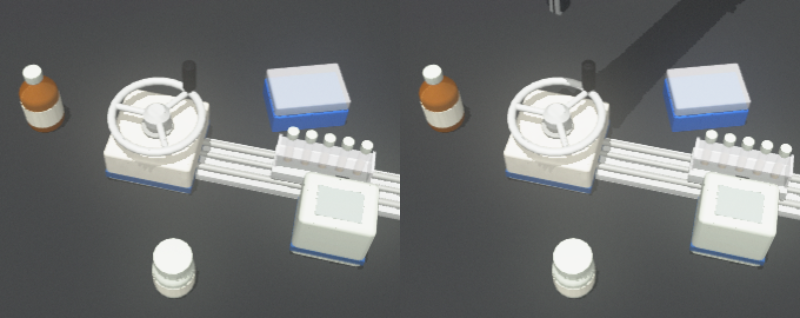

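The handle is back at (188,75). The tube caps have moved on one pitch, from x 293 to 311, and the bottle, jar and tip box have not moved. I hand in.

```bash
python3 -c "
from bench import robot
print(robot.sign_off())"
```

```text
the job is handed in; nothing more can be done
None
```

The wheel was pushed one full turn clockwise and the job is handed in (no verdict came back): by camera the handle is within about 1° of its start, the rack is one tube pitch on, the bottle, jar and tip box have not moved, and the gripper is clear.

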